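Pop open the fuse hatch by its push-push latch

TASK

Two green supply boxes stand on the counter, one with a wide hatch in its top and one with a narrow hatch. Open the wide one to get at its fuses: with the fingertips press the black pad at its free edge down once, as far as it goes, let go and let the hatch pop up by itself; then stay clear of it and watch for two seconds that it stays open. Do not lift, hold or push the hatch once it has popped, leave the narrow hatch shut, and leave everything else where it is.

Things in the scene. Friction and masses are not known exactly. Their poses are not given: they have to be found in the camera images.
- hatch_wide (a joint): wide aluminium hatch (96 mm wide, 75 mm from hinge to free edge). Hinge angle, rad: 0 shut, flush, latched; negative pressed in (stop -0.10); positive swung up (stop 1.25, where it stands open). Sprung open: about 1.5 N at the pad when shut, 0.5 N open. Pressed past -0.06 (3.5 mm at the pad; firm stop at 6 mm) and let go, it pops up in about 1 s. Pressed less, it stays latched; pushed fully down again, it can latch shut
- wide_pad (a point): centre of the top of the raised ribbed black press pad (34 mm along x, 40 mm along y) at the free, robot-side edge of the wide hatch, 57 mm from the hinge, 17 mm from the free edge; 83 mm above the counter when shut, 8 mm proud of the box's top. Moves with the hatch; z is the pad's normal, +x points to the hinge
- unit_wide: green sheet-metal supply box with the wide hatch, 150 (x) by 125 (y) by 75 mm tall, screwed down; origin at the centre of its underside, -x is its front (robot side). Hatch hinge along y at x = +25 mm, z = 72 mm; hatch centred in y; press pad at x = -32 mm; the hatch swings up and towards +x
- hatch_narrow (a joint): narrow aluminium hatch (50 mm wide, 75 mm from hinge to free edge). Hinge angle, rad: 0 shut, flush, latched; negative pressed in (stop -0.10); positive swung up (stop 1.25, where it stands open). Sprung open: about 1.5 N at the pad when shut, 0.5 N open. Pressed past -0.06 (3.5 mm at the pad; firm stop at 6 mm) and let go, it pops up in about 1 s. Pressed less, it stays latched; pushed fully down again, it can latch shut. Not to be opened
- narrow_pad (a point): centre of the top of the raised ribbed black press pad (34 mm along x, 40 mm along y) at the free, robot-side edge of the narrow hatch, 57 mm from the hinge, 17 mm from the free edge; 83 mm above the counter when shut, 8 mm proud of the box's top. Moves with the hatch; z is the pad's normal, +x points to the hinge
- unit_narrow: green sheet-metal supply box with the narrow hatch, 150 (x) by 125 (y) by 75 mm tall, screwed down; origin at the centre of its underside, -x is its front (robot side). Hatch hinge along y at x = +25 mm, z = 72 mm; hatch centred in y; press pad at x = -32 mm; the hatch swings up and towards +x
- tool_holder: steel milling tool holder standing upright, 44 mm across the foot, 85 mm tall, loose, in front of the boxes; origin at the centre of its underside
- collet_nut: dark steel ring nut, 32 mm across, 20 mm tall, loose, lying on the rear top deck of the box with the wide hatch; origin at the centre of its underside
- carton: small blue carton, 30 x 50 x 20 mm, loose, lying on the rear top deck of the box with the narrow hatch; origin at the centre of its underside
- arbor: dark steel arbor standing upright, 52 mm across, 90 mm tall, loose, left of the boxes; origin at the centre of its underside
- parallel: ground steel bar, 150 x 40 x 25 mm, loose, right of the boxes; origin at the centre of its underside
- screwdriver: screwdriver with a red handle, lying loose at the front right; origin at the underside, near its middle
- drill_case: grey drill case, 90 x 60 x 25 mm, loose, at the rear left; origin at the centre of its underside

How it is judged:
On the way, in this order (a step that is already met when the one before it is completed fails the run):
1. the wide hatch is pressed in by the fingertips (value of joint hatch_wide below -0.04 rad and contact force between the fingers and hatch_wide above 1 N), for 0.02 s.
2. the wide hatch has popped up and stands open untouched, for a second (value of joint hatch_wide above 1 rad and contact force between each of the arm, the fingers and hatch_wide below 0.1 N), for 1 s.
At the end, for the whole second after the job is handed in: the wide hatch stands open by more than 1.0 rad, at rest and untouched; the narrow hatch is latched shut (within 0.03 rad of flush); every loose thing is within 20 mm of where it started (value of joint hatch_wide above 1 rad and velocity of joint hatch_wide between -0.1 and 0.1 rad/s and value of joint hatch_narrow between -0.03 and 0.03 rad and distance of each of tool_holder, collet_nut, carton, arbor, parallel, screwdriver, drill_case from where it was at the start of the episode below 0.02 m).
It fails at once if the narrow hatch is pressed in past its click or opens (value of joint hatch_narrow below -0.05 rad or value of joint hatch_narrow above 0.1 rad).
It fails at once if the opened hatch is pushed, lifted or held with more than 10 N (value of joint hatch_wide above 0.2 rad and contact force between any of the arm, the fingers and hatch_wide above 10 N).
It fails at once if the popped hatch is pushed down again (value of joint hatch_wide above 0.2 rad and velocity of joint hatch_wide below -0.4 rad/s and contact force between any of the arm, the fingers and hatch_wide above 0.3 N).
It fails at once if a bystander is moved, tipped, lifted or carried more than 30 mm (not (distance of each of tool_holder, collet_nut, carton, arbor, parallel, screwdriver, drill_case from where it was at the start of the episode below 0.03 m)).
It also fails if it takes over 32 s, if anything falls off the work surface, if the arm or the gripper's body presses on something with over 40 N, if the wrist force passes 120 N, or if a joint passes its speed limit or range.

ROBOT

A 6-joint arm with a two-finger parallel gripper is mounted at the origin on the work surface. World frame = base frame: x ahead of the robot, y to its left, z up, the work surface at z = 0. Lengths are in m, angles in rad, forces in N, time in s.
With the tool pointing down it reaches from about 0.325 to 0.9 m from the base axis. Payload 6.1 kg.
Tool frame: the origin (TCP) lies midway between the tips of the shut fingers; the grasp point (between the pads) lies 19 mm behind it; x points along the fingers, y is the direction in which the jaws open and shut, and the axes are right-handed (so a half turn about x gives the same grasp; the last joint's range is limited). The gripper opens to 85 mm and grips with 20 to 120 N. Pads are 22 mm wide; open, the fingers measure 114 mm over their backs; the gripper's body (76 mm by 85 mm) begins 54 mm behind the grasp point. The pads swing forward as they close: fully open they stand 13 mm farther back than shut.
Start: joints at [1.017, 0.22, 1.526, -0, 1.395, -0.126], TCP at [0.259, 0.569, 0.231] pointing down, gripper open.
Joint ranges: [-2.98, 2.98], [-0.91, 2.08], [0.09, 2.57], [-1.24, 4.39], [0.2, 2.65], [-2.68, 2.68]. Speed limits (rad/s): [2.57, 2.57, 3.01, 3.14, 3.14, 3.14].

INTERFACE

Orientations are given as [roll, pitch, yaw] about the fixed x, y, z axes, in that order (R = Rz(yaw) Ry(pitch) Rx(roll)).
In Python, from plant import movep, move_l, set_joints, gripper_to, hold, inverse_kinematics, observe, get_image, get_calibration, Unreachable, job_done gives the robot as it stands. Calls block until the motion is done:
- movep(position, orientation): joint-space move of the TCP to a pose.
- move_l(position, feed=0.15, rotation=None, max_force=None): straight line of the TCP; rotation=None keeps the orientation; feed is the mean speed in m/s. With max_force (N) it stops when the force on the tool has changed by that much, and returns True; else False.
- set_joints(angles): joint-space move.
- gripper_to(opening, f_grip=None): finger opening in m; f_grip is the grip in N (None keeps the last); returns when the fingers have stopped.
- hold(seconds).
- inverse_kinematics(position, orientation): joint angles nearest the present ones, or None.
- observe(): the state.
- get_image(name): name is "side" or "top"; returns (picture, depth): 480x640x3 uint8, red, green, blue; 480x640 float32, m along the optical axis (not along the pixel's ray), 0 where there is no reading.
- get_calibration(name): a dict with "intrinsics" (3x3 intrinsics, pixels), "world_from_camera" (4x4, takes a point from camera to world coordinates). Camera axes: x right, y down, z forward; pixel columns grow to the right and rows downward; lengths in m; the calibration is good to about 2 mm. A picture is of the moment at which its call begins. get_calibration takes no time and is no camera call.
A pose or a line that the arm cannot do raises Unreachable and nothing moves.
- job_done(): hands the job in, once; it reports no verdict.
The state is a dict: "time_s": time; "q": joint angles; "joint_velocities": joint speeds; "joint_torque": joint torques, N m; "eef_pos": TCP position; "tcp_rot": TCP orientation; "ft_force": force on the tool from outside, world axes, zero at the start; "torque": the same for the moment, N m; "opening": finger opening in m.
Only numpy, scipy, OpenCV 4.12 (cv2) and the standard library are available. Lean on these libraries where they do the work, as an engineer would, in place of code of your own. Each camera call takes 0.05 s, during which the arm holds its last target.

## Working session

There is one attempt and no reset: what is moved stays moved. The work goes in short steps, each a Python script; the robot and the scene stay as the last script left them, time stands still between calls to the robot, and variables do not carry over. Pictures are saved under pics/ and viewed, and the job is handed in when it is done.

```bash
mkdir -p pics; ls
python3 - <<'E'
from plant import *
import cv2,numpy as np
for n in("top","side"):
    im,d=get_image(n); np.savez(f"{n}0.npz",im=im,d=d)
    cv2.imwrite(f"pics/{n}0.png",im[:,:,::-1])
    c=get_calibration(n);print(n,np.round(c["intrinsics"],1).tolist(),np.round(c["world_from_camera"],3).tolist())
o=observe();print(o["time_s"],o["eef_pos"],o["tcp_rot"],o["opening"])
E
```

```text
pics
top [[487.4, 0.0, 320.6], [0.0, 487.4, 237.5], [0.0, 0.0, 1.0]] [[-0.094, -0.967, 0.237, 0.247], [-0.996, 0.092, -0.021, 0.024], [-0.002, -0.238, -0.971, 1.308], [0.0, 0.0, 0.0, 1.0]]
side [[527.7, 0.0, 311.9], [0.0, 527.7, 241.0], [0.0, 0.0, 1.0]] [[0.923, -0.294, 0.248, 0.257], [-0.384, -0.677, 0.628, -0.719], [-0.017, -0.674, -0.738, 0.904], [0.0, 0.0, 0.0, 1.0]]
0.1 [0.25902417 0.56820866 0.23030131] [-1.69625984  1.56904826 -2.12407183] 0.0852553647168588
```

View pics/top0.png

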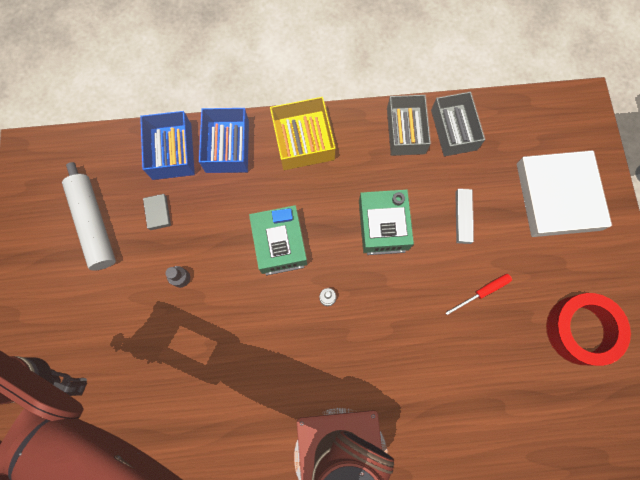

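View pics/side0.png

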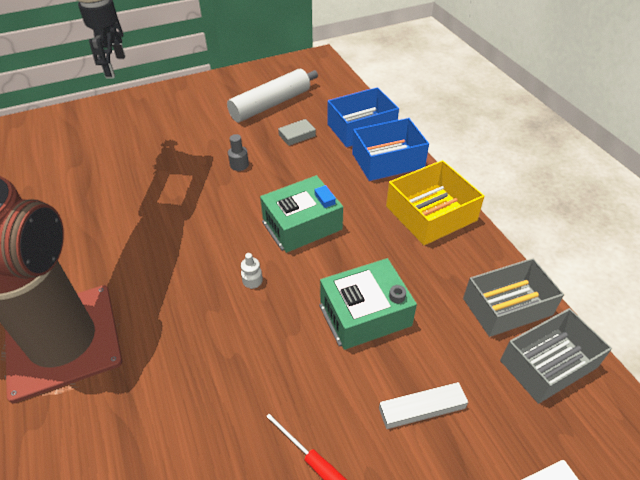

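The wide box is the right-hand one in the top view, with its pad near (388,229) and the nut at (398,198). In the side view its pad is near (352,295). The narrow box is left of it, with its pad at (279,247). Next I measure the pad in both views.

```bash
cat > h.py <<'E'
import numpy as np,cv2
from plant import get_calibration
def ray(n,uv,z):
    c=get_calibration(n);K=np.array(c["intrinsics"]);T=np.array(c["world_from_camera"])
    uv=np.atleast_2d(uv).astype(float)
    d=np.c_[uv,np.ones(len(uv))]@np.linalg.inv(K).T@T[:3,:3].T
    o=T[:3,3];return o+d*((z-o[2])/d[:,2])[:,None]
E
python3 - <<'E'
from h import *
vis=[]
for n,(r0,r1,c0,c1),box in(("top",(216,243,374,402),(185,260,350,420)),("side",(278,312,335,370),(255,350,310,425))):
    z=np.load(n+"0.npz");im=z["im"];d=z["d"]
    g=cv2.cvtColor(im,cv2.COLOR_RGB2GRAY).astype(int)
    m=np.zeros(g.shape,np.uint8);m[r0:r1,c0:c1]=((g<110)&(im.max(2).astype(int)-im.min(2)<30))[r0:r1,c0:c1]
    m=cv2.morphologyEx(m,cv2.MORPH_CLOSE,np.ones((5,5)))
    k,lab,st,ce=cv2.connectedComponentsWithStats(m);i=1+np.argmax(st[1:,4]);m=(lab==i).astype(np.uint8)
    cs,_=cv2.findContours(m,cv2.RETR_EXTERNAL,cv2.CHAIN_APPROX_NONE)
    w=ray(n,cs[0][:,0],.083)[:,:2]
    mr=cv2.minAreaRect((w*1000).astype(np.float32));print(n,st[i],ce[i],"pad centroid",ray(n,ce[i],.083).round(4),"rect mm",mr)
    print(" depth",np.median(d[m>0]))
    # white plate + pad hatch (z=.075), and green top
    R,G,B=[im[...,k].astype(int) for k in range(3)]
    for nm,mm,zz in(("white",(im.min(2)>190),.075),("green",(G>R+30)&(G>B+10),.075)):
        q=np.zeros(g.shape,np.uint8);a,b,c,e=box;q[a:b,c:e]=mm[a:b,c:e]
        cs,_=cv2.findContours(q,cv2.RETR_EXTERNAL,cv2.CHAIN_APPROX_NONE);cc=max(cs,key=cv2.contourArea)
        print(nm,cv2.minAreaRect((ray(n,cc[:,0],zz)[:,:2]*1000).astype(np.float32)))
    a,b,c,e=box;v=im.copy();v[m>0]=[255,0,255];vis.append(cv2.resize(np.hstack([im[a:b,c:e],v[a:b,c:e]]),(800,290),interpolation=cv2.INTER_NEAREST))
cv2.imwrite("pics/pad.png",np.vstack(vis)[:,:,::-1])
E
```

```text
top [381 223  15  14 182] [388.05494505 229.35164835] pad centroid [[ 0.5501 -0.1782  0.083 ]] rect mm ((549.7689208984375, -177.89622497558594), (36.49848937988281, 34.89900207519531), 84.56261444091797)
 depth 1.2652338
white ((572.6002197265625, -178.69253540039062), (95.46638488769531, 76.28844451904297), 88.48686218261719)
green ((583.5859985351562, -178.46231079101562), (125.72071838378906, 150.73049926757812), 88.43295288085938)
side [341 285  23  25 318] [352.15408805 295.1572327 ] pad centroid [[ 0.5497 -0.1817  0.083 ]] rect mm ((548.2816772460938, -184.0752716064453), (48.49639129638672, 37.875003814697266), 88.30357360839844)
 depth 1.0149603
white ((571.4202270507812, -179.0269775390625), (97.46204376220703, 77.05961608886719), 88.66200256347656)
green ((573.7665405273438, -198.362548828125), (164.14730834960938, 167.33120727539062), 88.19097137451172)
```

View pics/pad.png

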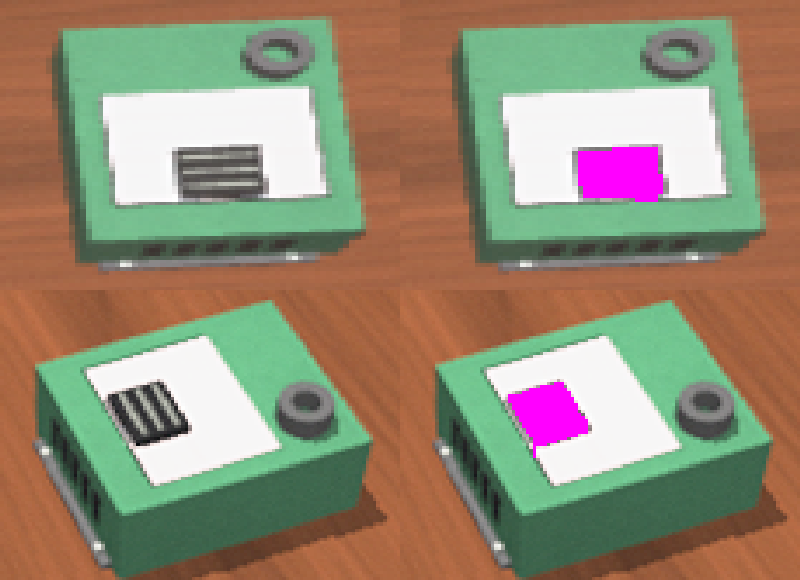

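Run:
```python
from plant import *
from h import *
P=[0.550,-0.1785]
print("holder",ray("top",[328,297],.06))
gripper_to(0.0,20)
best=None
for y in(0,np.pi):
    yaw=y+np.radians(-1.5)
    q=inverse_kinematics(P+[0.16],[0,np.pi/2,yaw]); print(y,q)
    if q is not None and (best is None or abs(q[5])<abs(best[1][5])): best=(yaw,q)
movep(P+[0.16],[0,np.pi/2,best[0]])
o=observe();print(o["time_s"],o["eef_pos"],o["opening"],o["ft_force"])
for n in("top","side"):
    im,d=get_image(n);cv2.imwrite(f"pics/{n}1.png",cv2.resize(im[120:330,230:510] if n=="top" else im[150:360,200:480],(800,600))[:,:,::-1])
```

```text
holder [[ 0.39271202 -0.006293    0.06      ]]
0 [-0.4501724   0.17044904  1.72195159  0.          1.24919203 -1.99478879]
3.141592653589793 [-4.50172399e-01  1.70449040e-01  1.72195159e+00 -4.44089210e-16
  1.24919203e+00  1.14680387e+00]
3.7 [ 0.55031412 -0.17770518  0.16009114] 0.00012493064674597143 [-0.42044855  0.06958425  1.06825759]
```

View pics/side1.png

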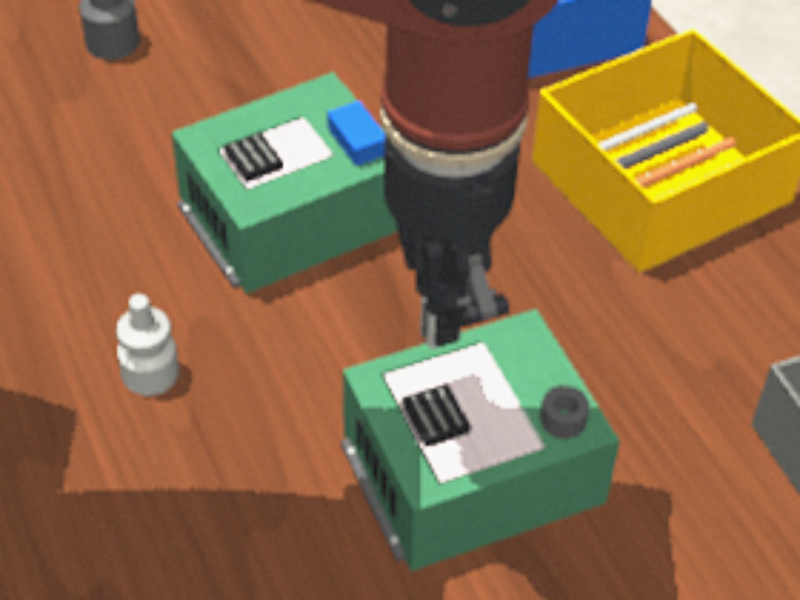

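The shut fingertips appear at crop (440,337), which is full-frame (354,268), above the pad at crop (436,413). I check that this agrees with the reported TCP, then press.

Run:
```python
from plant import *
from h import *
t=ray("side",[354,267],.16)[0];print("tip by image",t)
o=observe()
if np.linalg.norm(t[:2]-o["eef_pos"][:2])>.015: raise SystemExit("mismatch")
move_l([0.550,-0.179,0.095],feed=0.1)
f0=np.array(observe()["ft_force"])
s=move_l([0.550,-0.179,0.070],feed=0.03,max_force=12)
o=observe();print("stop",s,o["time_s"],o["eef_pos"],o["ft_force"]-f0)
hold(0.1);o=observe();print(o["eef_pos"],o["ft_force"]-f0)
if o["eef_pos"][2]<0.0790:
    move_l([0.46,-0.179,0.165],feed=0.25)
    move_l([0.42,-0.179,0.26],feed=0.2)
    o=observe();print("retreat",o["time_s"],o["eef_pos"],o["ft_force"])
    hold(0.6)
    for n in("top","side"):
        im,d=get_image(n);np.savez(n+"2.npz",im=im,d=d);cv2.imwrite(f"pics/{n}2.png",im[:,:,::-1])
```

```text
tip by image [ 0.55288214 -0.17589948  0.16      ]
stop True 5.2083 [ 0.5496789  -0.17909746  0.07780281] [-2.22041053  1.5531698   5.47825486]
[ 0.54970908 -0.17913518  0.07780908] [-3.06132181  1.42167032  6.64910178]
retreat 6.625 [ 0.41999021 -0.17868857  0.25848185] [-0.20707386 -0.69718011  0.06994226]
```

View pics/side2.png

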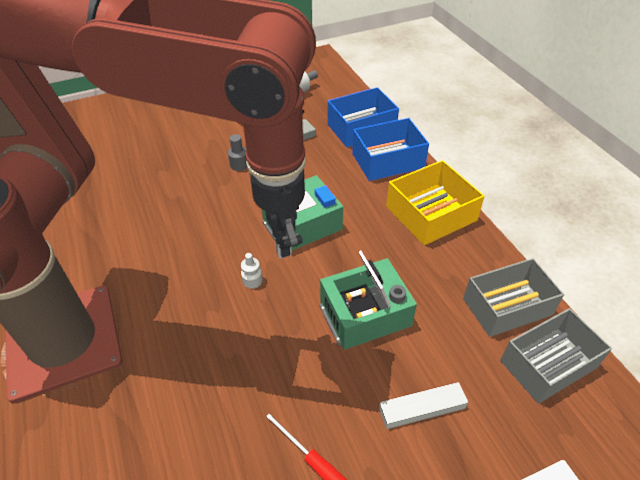

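View pics/top2.png

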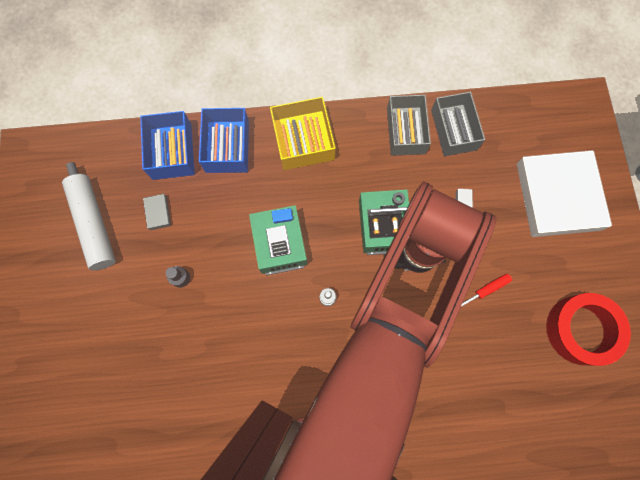

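The hatch stands open: in the side view its top edge is at (361,253) and its foot near (388,305), and the fuses show. The narrow hatch is shut with its pad at (279,247), as before. I keep clear, watch for two seconds and measure the angle.

```bash
cat > ang.py <<'E'
from h import *
def cloud(n,d):
    c=get_calibration(n);K=c["intrinsics"];T=np.array(c["world_from_camera"])
    v,u=np.mgrid[:480,:640];p=np.c_[u.ravel(),v.ravel(),np.ones(u.size)]@np.linalg.inv(K).T*d.ravel()[:,None]
    return p@T[:3,:3].T+T[:3,3]
def ang(n,d):
    p=cloud(n,d);m=(abs(p[:,1]+.179)<.04)&(p[:,2]>.1)&(p[:,2]<.15)&(p[:,0]>.53)&(p[:,0]<.64)
    p=p[m]
    if len(p)<8: return len(p),None,None
    vx,vz,_,_=cv2.fitLine(p[:,[0,2]].astype(np.float32),cv2.DIST_HUBER,0,.01,.01).ravel()
    # hatch angle: points lead from hinge (toward -x) upward, so angle = pi - atan2
    a=np.arctan2(vz,vx); a=a if a>0 else a+np.pi
    return len(p),np.pi-a,p[:,2].max()
E
python3 - <<'E'
from plant import *
from ang import *
for n in("top","side"): print(n,ang(n,np.load(n+"2.npz")["d"]))
hold(2.0)
for n in("top","side"):
    im,d=get_image(n);a=np.load(n+"2.npz")["im"]
    df=cv2.absdiff(im,a).max(2);print(n,ang(n,d),"changed px since 2 s ago",(df>25).sum())
    b=np.load(n+"0.npz")["im"];df=(cv2.absdiff(im,b).max(2)>40)
    cv2.imwrite(f"pics/{n}3.png",im[:,:,::-1])
    if n=="top":
        for k,(u,v,r) in dict(arbor=(177,276,14),holder=(328,297,11),nut=(398,198,7),carton=(282,215,12),case=(156,211,17),narrowpad=(279,247,12),driver=(495,287,18)).items(): print(k,df[v-r:v+r,u-r:u+r].sum())
    else:
        for k,(u,v,r) in dict(nut=(398,294,9),parallel=(424,404,35),holder=(251,271,15),carton=(326,196,10)).items(): print(k,df[v-r:v+r,u-r:u+r].sum())
print(observe()["time_s"])
E
```

```text
top (150, np.float32(1.075383), np.float64(0.1497462198044297))
side (283, np.float32(1.3546091), np.float64(0.14814798665995765))
top (150, np.float32(1.1464279), np.float64(0.14993798347648224)) changed px since 2 s ago 7
arbor 0
holder 0
nut 0
carton 0
case 0
narrowpad 0
driver 0
side (285, np.float32(1.3684225), np.float64(0.14901017918345338)) changed px since 2 s ago 10
nut 0
parallel 28
holder 0
carton 0
9.425
```

Run:
```python
from plant import *
job_done();print(observe()["time_s"])
```

```text
the job is handed in; nothing more can be done
the job is handed in; nothing more can be done
```

The wide hatch is open and the job is handed in, at about 9.4 s on the clock; handing in gives no verdict.

- **Press:** I found the wide box's pad at about (0.550, -0.179, 0.083) m in both views. I pressed it once with the shut fingertips until the force limit stopped the move at z = 0.0778 m, 5.2 mm down. That is past the 3.5 mm click but slightly short of the nominal 6 mm stop, within the 2 mm calibration error. I then backed off upwards and towards the robot.
- **Hatch:** It popped up by itself and stayed open while I watched for two seconds, with 10 or fewer pixels changed in each view. The two depth measurements of its angle disagree: about 1.08 to 1.15 rad from the top camera and 1.35 to 1.37 rad from the side. Both are above 1.0 and lie either side of the 1.25 rad stop.
- **Everything else:** The narrow hatch's pad, arbor, tool holder, collet nut, carton, drill case and screwdriver handle showed no change in the windows I compared. The parallel's window had 28 changed pixels. I put these down to the arm's shadow but did not check further; the arm did not go near it.

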